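Rock three closed filter units to find the loose choke and nest the rattling one

TASK

In one of the three closed aluminium filter units on the blue mat a choke has broken loose inside. Lift the units clear of the mat in turn and rock them gently end for end until you feel which one has something sliding and knocking in it, then lower that one into the opening nest, fully home and flat between its four corner guides. Leave the sound ones standing upright on the mat, handle and set down everything softly, and do not disturb the other things on the bench.

Things in the scene. Friction and masses are not known exactly. Their poses are not given: they have to be found in the camera images.
- unit_a_center (a point): one of three outwardly identical closed die-cast aluminium boxes on the mat, lid up, 130 x 64 x 56 mm (x, y, z), 250 to 630 g. This point is the box's centre, 28 mm above its underside; x along the length, y across the width, z up. A black plugged cable gland (22 mm thick) sticks out 18 mm at mid-height from the +x end, a round socket 5 mm from the -x end; long sides plain.
- unit_b_center (a point): second box, outwardly the same as unit_a, same point and axes. In one of the three a heavy choke of about 160 g (40 mm across) lies loose on the smooth cavity floor, free to slide 72 mm along x and 12 mm along y; it starts to slide at 8 to 14 degrees of tilt and knocks on the end walls.
- unit_c_center (a point): third box, outwardly the same as unit_a, same point and axes. Nothing moves inside the two sound boxes. Which box is the loose one changes every time and cannot be seen; the boxes' own weights can differ by more than the choke's, so weight does not tell.
- nest_seat (a point): centre of the floor of the opening nest: a fixed black base plate 166 x 100 mm, floor 8 mm above the table, with four L-shaped aluminium corner guides that hold one unit, either way round; x along the unit's length, z up. A seated unit's centre is 28 mm above this point. The guides leave 89 mm free at mid long side for the fingers and 36 mm at mid end for gland or socket.
- nest: the same nest; origin at the centre of its underside. Its corner guides rise 18 mm straight above the floor, then flare out 4 mm over 10 mm more as a lead-in (top 36 mm above the table). Between straight faces: 133 mm along x, 67 mm along y, so 1.5 mm of play each side.
- repair_mat: fixed blue repair mat 340 mm (its x) by 550 mm (its y), 3 mm thick, lying on the table; origin at the centre of its underside
- spray_can: spray can, 66 mm diameter, 190 mm tall, standing behind the mat; origin at the centre of its underside. A bystander.
- solder_reel: reel of solder standing on end, 56 mm diameter, 46 mm tall; origin at the centre of its underside. A bystander.
- flux_jar: small amber jar with black cap, 44 mm diameter, 45 mm tall; origin at the centre of its underside. A bystander.
- screwdriver: screwdriver 170 mm long lying at the far edge of the mat, its length along its x. A bystander.
- flux_syringe: flux syringe about 110 mm long and 18 mm thick lying at the near edge of the mat, its length along its x. A bystander.
- tweezers: steel tweezers 130 mm long, 9 mm thick, lying at the near edge of the mat, length along x. A bystander.
Mind the look-alikes: they are no part of the job. What is shaped like the part that bears unit_c_center but green or turquoise is not meant.

How it is judged:
On the way:
1. the unit with the loose choke is held clear of the mat and rocked or shaken until the choke knocks against a wall inside (((height (world z) of unit_a_center above 0.07 m and contact force between any of unit_a_c1, unit_a_c2, unit_a_c3, unit_a_c4 and anything else above 0.15 N and contact force between unit_a and the fingers above 1 N) or (height (world z) of unit_b_center above 0.07 m and contact force between any of unit_b_c1, unit_b_c2, unit_b_c3, unit_b_c4 and anything else above 0.15 N and contact force between unit_b and the fingers above 1 N) or (height (world z) of unit_c_center above 0.07 m and contact force between any of unit_c_c1, unit_c_c2, unit_c_c3, unit_c_c4 and anything else above 0.15 N and contact force between unit_c and the fingers above 1 N))).
At the end, for the whole second after the job is handed in: the unit with the loose choke sits in the nest fully home (centre 25 to 31 mm above its floor, within 4 mm of its middle, level within 0.06 rad, in line within 0.07 rad, either way round); the two sound units stand upright (0.08 rad) with centres over the blue mat; all at rest ((((contact force between unit_a_c0 and anything else above 0.2 N and horizontal distance between unit_a_center and nest_seat below 0.004 m and z of unit_a_center in the frame of nest_seat between 0.025 and 0.031 m and angle between unit_a_center's own z axis and vertical below 0.06 rad and angle between the x axis of unit_a_center and the x axis of nest_seat, either way round below 0.07 rad and linear speed of unit_a below 0.02 m/s and angular speed of unit_a below 0.15 rad/s) and (height (world z) of unit_b_center between 0.021 and 0.041 m and angle between unit_b_center's own z axis and vertical below 0.08 rad and x of unit_b_center in the frame of repair_mat between -0.16 and 0.16 m and y of unit_b_center in the frame of repair_mat between -0.265 and 0.265 m and linear speed of unit_b below 0.02 m/s and angular speed of unit_b below 0.15 rad/s) and (height (world z) of unit_c_center between 0.021 and 0.041 m and angle between unit_c_center's own z axis and vertical below 0.08 rad and x of unit_c_center in the frame of repair_mat between -0.16 and 0.16 m and y of unit_c_center in the frame of repair_mat between -0.265 and 0.265 m and linear speed of unit_c below 0.02 m/s and angular speed of unit_c below 0.15 rad/s)) or ((contact force between unit_b_c0 and anything else above 0.2 N and horizontal distance between unit_b_center and nest_seat below 0.004 m and z of unit_b_center in the frame of nest_seat between 0.025 and 0.031 m and angle between unit_b_center's own z axis and vertical below 0.06 rad and angle between the x axis of unit_b_center and the x axis of nest_seat, either way round below 0.07 rad and linear speed of unit_b below 0.02 m/s and angular speed of unit_b below 0.15 rad/s) and (height (world z) of unit_a_center between 0.021 and 0.041 m and angle between unit_a_center's own z axis and vertical below 0.08 rad and x of unit_a_center in the frame of repair_mat between -0.16 and 0.16 m and y of unit_a_center in the frame of repair_mat between -0.265 and 0.265 m and linear speed of unit_a below 0.02 m/s and angular speed of unit_a below 0.15 rad/s) and (height (world z) of unit_c_center between 0.021 and 0.041 m and angle between unit_c_center's own z axis and vertical below 0.08 rad and x of unit_c_center in the frame of repair_mat between -0.16 and 0.16 m and y of unit_c_center in the frame of repair_mat between -0.265 and 0.265 m and linear speed of unit_c below 0.02 m/s and angular speed of unit_c below 0.15 rad/s)) or ((contact force between unit_c_c0 and anything else above 0.2 N and horizontal distance between unit_c_center and nest_seat below 0.004 m and z of unit_c_center in the frame of nest_seat between 0.025 and 0.031 m and angle between unit_c_center's own z axis and vertical below 0.06 rad and angle between the x axis of unit_c_center and the x axis of nest_seat, either way round below 0.07 rad and linear speed of unit_c below 0.02 m/s and angular speed of unit_c below 0.15 rad/s) and (height (world z) of unit_a_center between 0.021 and 0.041 m and angle between unit_a_center's own z axis and vertical below 0.08 rad and x of unit_a_center in the frame of repair_mat between -0.16 and 0.16 m and y of unit_a_center in the frame of repair_mat between -0.265 and 0.265 m and linear speed of unit_a below 0.02 m/s and angular speed of unit_a below 0.15 rad/s) and (height (world z) of unit_b_center between 0.021 and 0.041 m and angle between unit_b_center's own z axis and vertical below 0.08 rad and x of unit_b_center in the frame of repair_mat between -0.16 and 0.16 m and y of unit_b_center in the frame of repair_mat between -0.265 and 0.265 m and linear speed of unit_b below 0.02 m/s and angular speed of unit_b below 0.15 rad/s)))); the robot touches nothing.
It fails at once if a unit is shaken hard: the loose choke strikes a wall inside with more than 25 N (contact force between any of unit_a_c1, unit_a_c2, unit_a_c3, unit_a_c4 and anything else above 25 N or contact force between any of unit_b_c1, unit_b_c2, unit_b_c3, unit_b_c4 and anything else above 25 N or contact force between any of unit_c_c1, unit_c_c2, unit_c_c3, unit_c_c4 and anything else above 25 N).
It fails at once if a unit is banged or pressed on the mat or the nest with more than 100 N (contact force between any of unit_a, unit_b, unit_c and repair_mat above 100 N or contact force between any of unit_a, unit_b, unit_c and nest above 100 N).
It fails at once if a unit is knocked over (tipped beyond 75 degrees) (angle between any of unit_a_center, unit_b_center, unit_c_center's own z axis and vertical above 1.3 rad).
It fails at once if a bystander is moved more than 20 mm (distance of any of spray_can, solder_reel, flux_jar, screwdriver, flux_syringe, tweezers from where it was at the start of the episode above 0.02 m).
It also fails if it takes over 72 s, if anything falls off the work surface, if the arm or the gripper's body presses on something with over 40 N, if the wrist force passes 120 N, or if a joint passes its speed limit or range.

ROBOT

A 6-joint arm with a two-finger parallel gripper is mounted at the origin on the work surface. World frame = base frame: x ahead of the robot, y to its left, z up, the work surface at z = 0. Lengths are in m, angles in rad, forces in N, time in s.
With the tool pointing down it reaches from about 0.25 to 0.725 m from the base axis. Payload 4 kg.
Tool frame: the origin (TCP) lies midway between the tips of the shut fingers; the grasp point (between the pads) lies 19 mm behind it; z points along the fingers, y is the line along which they close (so a half turn about z gives the same grasp; the last joint's range is limited). The gripper opens to 85 mm and grips with 20 to 120 N. Pads are 22 mm wide; open, the fingers measure 114 mm over their backs; the gripper's body (76 mm by 85 mm) begins 54 mm behind the grasp point. The pads swing forward as they close: fully open they stand 13 mm farther back than shut.
Start: joints at [1.236, 0.241, 0.005, 1.335, 0, 1.571], TCP at [0.164, 0.472, 0.231] pointing down, gripper open.
Joint ranges: [-2.72, 2.72], [-1.05, 1.87], [-1.09, 1.28], [-1.99, 2.15], [-1.42, 1.44], [-3.14, 3.14]. Speed limits (rad/s): [2.79, 2.79, 3.14, 3.14, 3.14, 3.14].

INTERFACE

Orientations are given as a unit quaternion [x, y, z, w].
In Python, from workcell import bot gives the robot as it stands. The module is installed in compiled form; this text tells all that it offers.
- The arm moves only by the tool drive_tool, never from a script. Its arguments are lists of equal length, an entry for each row: "slide": the shift along the tool's x, y, z scaled (see below), a list of three; "rotation": the turn, a rotation vector about the tool's x, y, z scaled (see below), a list of three. A call has exactly 8 rows; each row is the pose to reach, as a shift and turn from the pose commanded when the call began, along the tool's axes at that moment; what a row does not reach only later rows make up. The controller multiplies each number of a shift by 250 mm and each number of a turn by 0.5 rad. A row lasts 1/8 s, in which the tool goes at most 62.5 mm and 10.7 degrees, less where a joint would pass 70% of its speed; a pose out of reach is approached as far as the arm can. A call with a number of a shift or a turn outside -1 to 1 is refused whole. A call with a gripper value outside its range is refused whole. "gripper" is the opening, from 0 (shut) to 1 (fully open), set as the call begins (left out, the last holds). The fingers move at their own pace and stop on an object; the grip force is fixed at half the most. Time passes only in rows, so rows that repeat a pose let the fingers close, or fill a call up. It gives the time, the measured TCP pose, the force, the opening and the grip force at its end, in the units of the state.
- bot.get_obs(): the state, without advancing time (a new reading comes with each control period).
- bot.camera(name): name is "scene" or "top" or "wrist"; returns a dict with "image" (400x640x3 uint8, red, green, blue), "z_map" (400x640 float32, m along the optical axis (not along the pixel's ray), 0 where there is no reading), "camera_matrix" (3x3 intrinsics, pixels), "xyz" and "orientation" of the camera in the world. Camera axes: x right, y up, looking along -z (the intrinsics and any distortion apply to the point x, -y, -z); pixel columns grow to the right and rows downward; lengths in m; the calibration is good to about 2 mm. The wrist camera is an equidistant fisheye: a pixel r from the principal point sees the ray r / f radians off the axis. A picture is of the moment at which its call begins.
- bot.job_done(): hands the job in; it is judged then, once.
The state is a dict: "clock": time; "joint_pos": joint angles; "joint_vel": joint speeds; "tau": joint torques, N m; "eef_pos": TCP position; "tool_rot": TCP orientation; "ft_force": force on the tool from outside, world axes, zero at the start; "ft_torque": the same for the moment, N m; "grip_width": finger opening in m; "grasp_force": force on a finger pad.
Only numpy, scipy, OpenCV 4.12 (cv2) and the standard library are available. Lean on these libraries where they do the work, as an engineer would, in place of code of your own. Each camera call takes 0.05 s, during which the arm holds its last target. There are 200 camera calls.

## Working session

There is one attempt and no reset: what is moved stays moved. The work goes in short steps, Python scripts to look and compute and a tool call to move; the robot and the scene stay as the last step left them, time stands still between calls to the robot, and variables do not carry over. Pictures are saved under pics/ and viewed, at most 10 in all, crops included, and the job is handed in when it is done.

Besides the shell and the picture viewer there is one more tool, called after "Emit:" as name(argument=value, ...) on one line, values as JSON. drive_tool: Moves the arm, as the interface text tells. Shifts and turns lie within -1 to 1; 1 stands for 250 mm of shift or 0.5 rad of turn. Its arguments: {"type":"object","properties":{"slide":{"type":"array","items":{"type":"array","items":{"type":"number"}}},"rotation":{"type":"array","items":{"type":"array","items":{"type":"number"}}},"gripper":{"type":"number"}},"required":["slide","rotation"]}

```bash
mkdir -p pics
cat > h.py <<'E'
import numpy as np, cv2
from scipy.spatial.transform import Rotation as R
from workcell import bot
def cloud(c):
    K=np.array(c['camera_matrix']);z=c['z_map'];v,u=np.mgrid[:400,:640]
    p=np.stack([(u-K[0,2])/K[0,0]*z,-(v-K[1,2])/K[1,1]*z,-z],-1)
    return R.from_quat(c['orientation']).apply(p.reshape(-1,3)).reshape(400,640,3)+c['xyz']
E
python3 - <<'E'
from h import *
o=bot.get_obs();print({k:np.round(v,3) for k,v in o.items()})
for n in('top','scene'):
    c=bot.camera(n);cv2.imwrite(f'pics/{n}.png',c['image'][...,::-1]);np.save(n+'.npy',cloud(c));np.save(n+'_img.npy',c['image'])
    print(n,c['xyz'],c['orientation'],c['camera_matrix'])
E
```

```text
{'clock': np.float64(0.0), 'joint_pos': array([1.236, 0.241, 0.004, 1.335, 0.   , 1.571]), 'joint_vel': array([ 0.001,  0.002,  0.001,  0.001, -0.   ,  0.001]), 'tau': array([ 0.0000e+00, -3.7231e+01,  2.5241e+01,  1.7000e-02,  0.0000e+00,
        0.0000e+00]), 'eef_pos': array([0.164, 0.472, 0.23 ]), 'tool_rot': array([ 0.167,  0.986, -0.001, -0.   ]), 'ft_force': array([ 0.412,  0.606, -0.3  ]), 'ft_torque': array([ 0.011, -0.038, -0.043]), 'grasp_force': np.float64(0.0), 'grip_width': np.float64(0.086)}
top [0.42546772 0.09562413 1.64732091] [ 0.02426015 -0.02026945 -0.70063578  0.71281842] [[453.41486596   0.         319.73588277]
 [  0.         453.41486596 196.73504958]
 [  0.           0.           1.        ]]
scene [1.12643457 0.87868356 1.05807566] [0.12842393 0.35522027 0.87836642 0.29291343] [[507.01125218   0.         328.90273015]
 [  0.         507.01125218 204.09966825]
 [  0.           0.           1.        ]]
```

View pics/top.png

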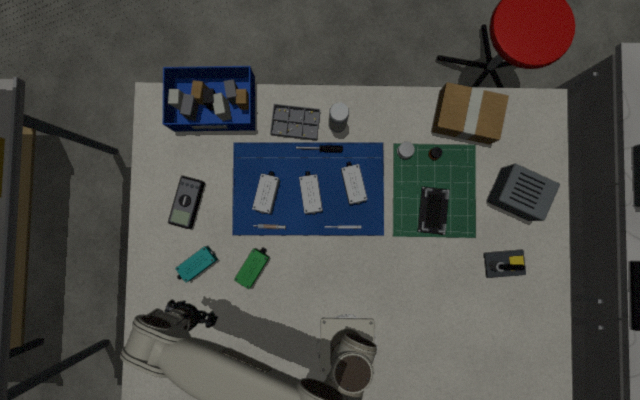

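View pics/scene.png

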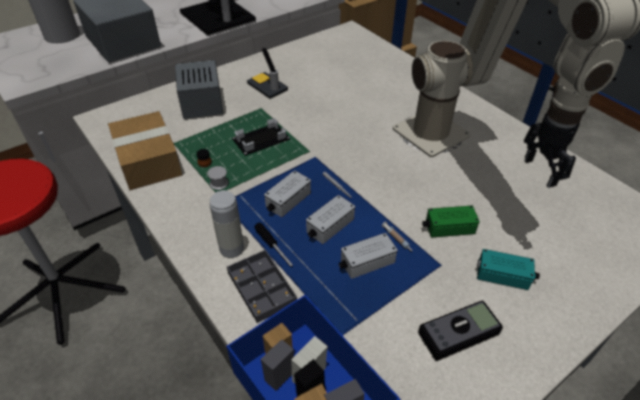

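Candidates in top view: white boxes at (265,194), (311,194) and (354,184) on the blue mat. Look-alikes are green (252,268) and turquoise (196,264), both off the mat. The nest is at (434,210). I choose the three white boxes.

Run:
```python
from h import *
for n in('top','scene'):
    P=np.load(n+'.npy');I=np.load(n+'_img.npy').astype(int)
    m=(P[...,2]>.045)&(P[...,2]<.075)&(P[...,0]>.25)&(P[...,0]<.62)&(P[...,1]>-.2)&(P[...,1]<.42)&(I.max(2)-I.min(2)<60)
    k,l,s,_=cv2.connectedComponentsWithStats(m.astype(np.uint8))
    for i in range(1,k):
        if s[i,4]<150: continue
        q=P[l==i];r=cv2.minAreaRect((q[:,:2]*1000).astype(np.float32));print(n,s[i],np.round(np.median(q,0),4),np.round(q.mean(0),4),r)
P=np.load('top.npy');I=np.load('top_img.npy')
for nm,(u,v) in dict(table=(300,250),mat=(290,215),green=(470,180)).items():print(nm,P[v,u])
m=(P[...,2]>.015)&(P[...,2]<.06)&(P[...,0]>.3)&(P[...,0]<.46)&(P[...,1]>-.42)&(P[...,1]<-.2)
q=P[m];print('guides',len(q),cv2.minAreaRect((q[:,:2]*1000).astype(np.float32)),q[:,2].max())
def crop(n,u,v,w,h,f):return cv2.resize(np.load(n+'_img.npy')[v:v+h,u:u+w,::-1],None,fx=f,fy=f,interpolation=cv2.INTER_CUBIC)
a=crop('top',228,135,160,108,5);b=crop('top',390,140,90,100,4)
cv2.imwrite('pics/c1.png',a)
```

```text
top [342 171  25  33 578] [ 0.5655 -0.0141  0.0594] [ 0.5658 -0.0142  0.0594] ((568.6863403320312, -14.338668823242188), (116.11700439453125, 64.94816589355469), 13.77676010131836)
top [252 173  26  40 673] [0.5354 0.2984 0.0594] [0.536  0.2985 0.0595] ((536.6524658203125, 298.7911376953125), (64.91067504882812, 129.96847534179688), 76.55928802490234)
top [299 174  23  39 673] [0.5378 0.1398 0.0595] [0.5375 0.1398 0.0594] ((539.4051513671875, 140.33944702148438), (135.8562469482422, 64.03917694091797), 9.728410720825195)
top [237 248  31  27 475] [0.2903 0.3344 0.056 ] [0.2899 0.335  0.0562] ((282.7541198730469, 337.0490417480469), (63.8989372253418, 106.5396728515625), 59.73963928222656)
scene [270 171  40  35 678] [ 0.5677 -0.0091  0.0588] [ 0.5672 -0.0107  0.0583] ((569.743408203125, -14.551307678222656), (118.95744323730469, 67.34807586669922), 15.19426155090332)
scene [306 196  49  39 947] [0.5415 0.1441 0.0588] [0.5413 0.1434 0.058 ] ((537.2569580078125, 140.3470458984375), (133.43930053710938, 68.81190490722656), 8.377848625183105)
scene [427 207  44  22 221] [0.3062 0.3401 0.0535] [0.3019 0.3383 0.0532] ((281.48004150390625, 334.5857849121094), (71.39335632324219, 105.27733612060547), 59.97290802001953)
scene [ 341  234   56   36 1130] [0.5402 0.3024 0.0585] [0.5393 0.3016 0.0579] ((535.7957153320312, 298.44586181640625), (68.1046371459961, 134.07244873046875), 76.64208221435547)
table [ 0.33505751  0.17390827 -0.00231364]
mat [0.46082811 0.21221595 0.00641759]
green [ 0.59993679 -0.44113944 -0.00225003]
guides 85 ((432.4638977050781, -294.7899169921875), (94.48194885253906, 40.34907531738281), 79.92483520507812) 0.04474613400274463
```

View pics/c1.png

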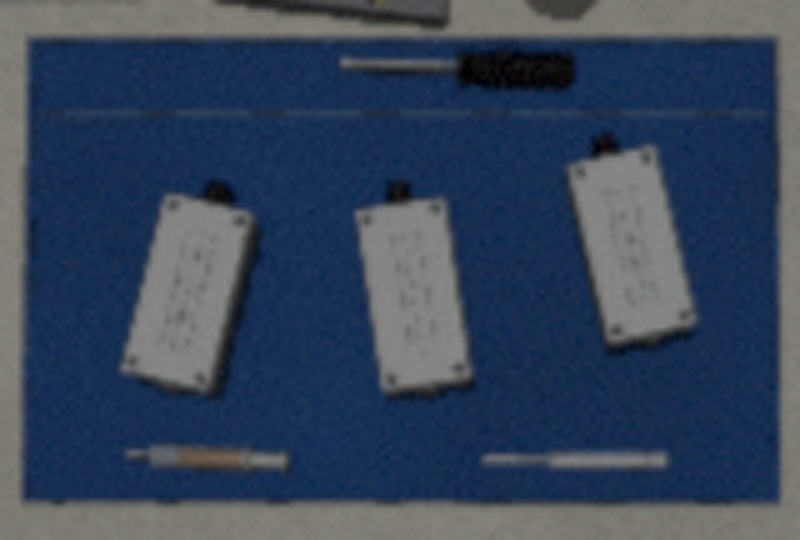

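```bash
cat >> h.py <<'E'
def go(p,az,tilt=0):
    """print shift/turn numbers to reach TCP p, tool down, tool y at azimuth az deg, tilt deg about tool y"""
    o=bot.get_obs();R0=R.from_quat(o['tool_rot']);a=np.radians(az)
    y=np.array([np.cos(a),np.sin(a),0]);z=np.array([0,0,-1.]);T=R.from_matrix(np.stack([np.cross(y,z),y,z],1))*R.from_rotvec([0,np.radians(tilt),0])
    print('from',np.round(o['eef_pos'],4),'slide',np.round(R0.inv().apply(np.array(p)-o['eef_pos'])/.25,3),'rot',np.round((R0.inv()*T).as_rotvec()/.5,3),'t',round(float(o['clock']),2))
def feel(n=8):
    A=[]
    for i in range(n):
        bot.camera('top');o=bot.get_obs();q=R.from_quat(o['tool_rot']).inv();A.append(np.r_[o['ft_force'],q.apply(o['ft_torque'])])
    print('F',np.round(np.mean(A,0)[:3],2),'Ttool',np.round(np.mean(A,0)[3:],4),'sd',np.round(np.std(A,0)[3:],4),'w',round(float(o['grip_width']),4),'t',round(float(o['clock']),2))
E
python3 - <<'E'
from h import *
go([.537,.299,.16],76.6)
P=np.load('top.npy')
m=(P[...,0]>.36)&(P[...,0]<.58)&(P[...,1]>-.4)&(P[...,1]<-.2)
h=m&(P[...,2]>.022);k,l,s,_=cv2.connectedComponentsWithStats(h.astype(np.uint8))
for i in range(1,k):
    if s[i,4]>3: print(s[i],np.round(P[l==i].mean(0),4),np.round(P[l==i].max(0),3))
b=m&(P[...,2]>.004);q=P[b];print(len(q),cv2.minAreaRect((q[:,:2]*1000).astype(np.float32)),q.mean(0))
I=np.load('top_img.npy')
cv2.imwrite('pics/nest.png',cv2.resize(I[175:245,400:475,::-1],None,fx=8,fy=8,interpolation=cv2.INTER_CUBIC))
E
```

```text
from [0.1641 0.4717 0.2305] slide [-1.636 -0.162  0.282] rot [-0.004 -0.    -0.202] t 0.1
[425 188   7   9  30] [ 0.5546 -0.2763  0.0327] [ 0.565 -0.268  0.039]
[441 190   8   9  41] [ 0.5471 -0.3431  0.0319] [ 0.559 -0.329  0.046]
[421 221   8  10  29] [ 0.4283 -0.2639  0.0337] [ 0.447 -0.257  0.045]
[438 224   8   8  36] [ 0.4237 -0.3318  0.0332] [ 0.438 -0.314  0.043]
1562 ((470.1093444824219, -299.5667724609375), (219.45677185058594, 199.1458282470703), 0.052915364503860474) [ 0.48088627 -0.30229016  0.01053774]
```

View pics/nest.png

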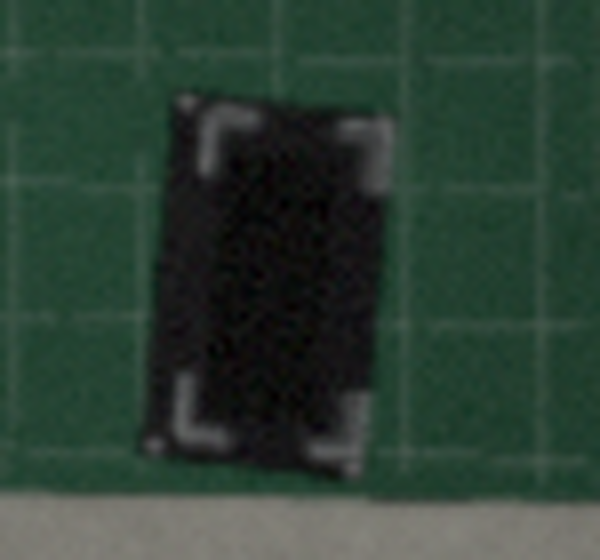

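Emit:
drive_tool(slide=[[-0.06, -0.01, 0], [-0.2, -0.02, 0], [-0.35, -0.04, 0], [-0.5, -0.05, 0.02], [-0.65, -0.065, 0.05], [-0.8, -0.08, 0.08], [-0.92, -0.09, 0.1], [-0.98, -0.1, 0.12]], rotation=[[0, 0, 0], [0, 0, -0.05], [0, 0, -0.1], [0, 0, -0.15], [0, 0, -0.2], [0, 0, -0.2], [0, 0, -0.2], [0, 0, -0.2]], gripper=1)

```text
clock: 1.1
eef_pos: [0.3891, 0.3666, 0.2008]
tool_rot: [0.118, 0.993, -0.0, -0.0]
ft_force: [-0.2, 0.7, -0.4]
grip_width: 0.0853
grasp_force: 0.0
```

```bash
python3 -c "
from h import *
go([.537,.299,.1],76.6)"
```

```text
from [0.3891 0.3666 0.2008] slide [-0.639 -0.124  0.403] rot [-0.001 -0.    -0.007] t 1.1
```

Emit:
drive_tool(slide=[[-0.08, -0.015, 0.04], [-0.2, -0.04, 0.12], [-0.35, -0.07, 0.2], [-0.48, -0.09, 0.28], [-0.57, -0.11, 0.34], [-0.62, -0.12, 0.38], [-0.64, -0.124, 0.4], [-0.64, -0.124, 0.4]], rotation=[[0, 0, 0], [0, 0, 0], [0, 0, 0], [0, 0, 0], [0, 0, 0], [0, 0, 0], [0, 0, 0], [0, 0, 0]])

```text
clock: 2.1
eef_pos: [0.5355, 0.301, 0.1013]
tool_rot: [0.117, 0.993, -0.0, -0.0]
ft_force: [0.0, -0.0, 0.1]
grip_width: 0.0855
grasp_force: 0.0
```

Run:
```python
from h import *
c=bot.camera('wrist');cv2.imwrite('pics/w1.png',c['image'][...,::-1]);print(c['xyz'],c['orientation'],c['camera_matrix'])
go([.537,.299,.016],76.6)
```

```text
[0.47018508 0.31558026 0.24391986] [-0.10443202 -0.08233642  0.6138527   0.7781385 ] [[309.70691629   0.         317.34830987]
 [  0.         309.70691629 208.16383278]
 [  0.           0.           1.        ]]
from [0.5355 0.3013 0.1017] slide [-0.008 -0.008  0.343] rot [ 0.001 -0.    -0.   ] t 2.15
```

View pics/w1.png

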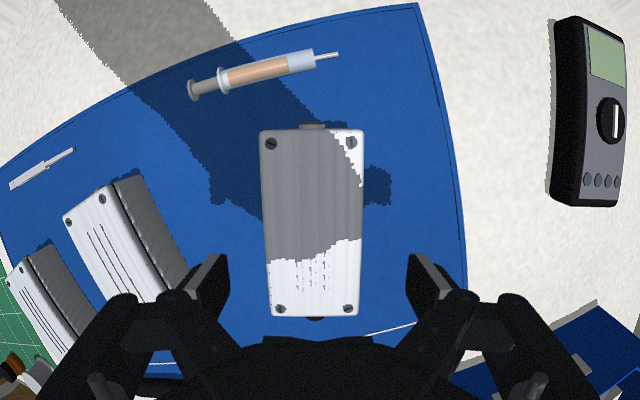

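The wrist view shows the box at centre column about 313, squarely between the fingers (pads near columns 210 and 425). It is aligned, so I descend.

Emit:
drive_tool(slide=[[-0.002, -0.002, 0.03], [-0.005, -0.005, 0.09], [-0.008, -0.008, 0.16], [-0.008, -0.008, 0.23], [-0.008, -0.008, 0.28], [-0.008, -0.008, 0.32], [-0.008, -0.008, 0.343], [-0.008, -0.008, 0.343]], rotation=[[0, 0, 0], [0, 0, 0], [0, 0, 0], [0, 0, 0], [0, 0, 0], [0, 0, 0], [0, 0, 0], [0, 0, 0]])

```text
clock: 3.15
eef_pos: [0.5372, 0.2983, 0.0153]
tool_rot: [0.117, 0.993, -0.0, -0.0]
ft_force: [-0.4, 0.0, -0.2]
grip_width: 0.0857
grasp_force: 0.0
```

Emit:
drive_tool(slide=[[0, 0, 0], [0, 0, 0], [0, 0, 0], [0, 0, 0], [0, 0, 0], [0, 0, 0], [0, 0, 0], [0, 0, 0]], rotation=[[0, 0, 0], [0, 0, 0], [0, 0, 0], [0, 0, 0], [0, 0, 0], [0, 0, 0], [0, 0, 0], [0, 0, 0]], gripper=0)

```text
clock: 4.15
eef_pos: [0.538, 0.2985, 0.0165]
tool_rot: [0.117, 0.993, 0.0, 0.001]
ft_force: [0.3, -0.9, 4.8]
grip_width: 0.0633
grasp_force: 68.7
```

Emit:
drive_tool(slide=[[0, 0, -0.02], [0, 0, -0.06], [0, 0, -0.12], [0, 0, -0.18], [0, 0, -0.24], [0, 0, -0.3], [0, 0, -0.34], [0, 0, -0.36]], rotation=[[0, 0, 0], [0, 0, 0], [0, 0, 0], [0, 0, 0], [0, 0, 0], [0, 0, 0], [0, 0, 0], [0, 0, 0]])

```text
clock: 5.15
eef_pos: [0.5377, 0.2985, 0.1065]
tool_rot: [0.117, 0.993, 0.0, 0.0]
ft_force: [-0.2, -0.2, -4.6]
grip_width: 0.0631
grasp_force: 67.9
```

Emit:
drive_tool(slide=[[0, 0, 0], [0, 0, 0], [0, 0, 0], [0, 0, 0], [0, 0, 0], [0, 0, 0], [0, 0, 0], [0, 0, 0]], rotation=[[0, 0.07, 0], [0, 0.16, 0], [0, 0.25, 0], [0, 0.32, 0], [0, 0.39, 0], [0, 0.46, 0], [0, 0.53, 0], [0, 0.6, 0]])

```text
clock: 6.15
eef_pos: [0.5375, 0.2982, 0.105]
tool_rot: [0.116, 0.982, 0.017, -0.149]
ft_force: [-0.2, 0.6, -3.5]
grip_width: 0.0637
grasp_force: 67.9
```

Emit:
drive_tool(slide=[[0, 0, 0], [0, 0, 0], [0, 0, 0], [0, 0, 0], [0, 0, 0], [0, 0, 0], [0, 0, 0], [0, 0, 0]], rotation=[[0, 0, 0], [0, 0, 0], [0, -0.05, 0], [0, -0.15, 0], [0, -0.3, 0], [0, -0.45, 0], [0, -0.56, 0], [0, -0.6, 0]])

```text
clock: 7.15
eef_pos: [0.536, 0.2987, 0.1064]
tool_rot: [0.117, 0.993, 0.0, 0.001]
ft_force: [-0.1, -0.6, -4.0]
grip_width: 0.0631
grasp_force: 67.9
```

```bash
python3 -c "
from h import *
feel()"
```

```text
F [-0.19 -0.24 -4.78] Ttool [ 0.0194 -0.0153 -0.0169] sd [0.0298 0.0199 0.0371] w 0.0635 t 7.55
```

Emit:
drive_tool(slide=[[0, 0, 0], [0, 0, 0], [0, 0, 0], [0, 0, 0], [0, 0, 0], [0, 0, 0], [0, 0, 0], [0, 0, 0]], rotation=[[0, -0.07, 0], [0, -0.16, 0], [0, -0.25, 0], [0, -0.32, 0], [0, -0.39, 0], [0, -0.46, 0], [0, -0.53, 0], [0, -0.6, 0]])

```text
clock: 8.55
eef_pos: [0.5372, 0.2981, 0.1052]
tool_rot: [0.116, 0.982, -0.018, 0.148]
ft_force: [0.1, 0.5, -4.6]
grip_width: 0.0634
grasp_force: 67.9
```

Emit:
drive_tool(slide=[[0, 0, 0], [0, 0, 0], [0, 0, 0], [0, 0, 0], [0, 0, 0], [0, 0, 0], [0, 0, 0], [0, 0, 0]], rotation=[[0, 0, 0], [0, 0, 0], [0, 0.05, 0], [0, 0.15, 0], [0, 0.3, 0], [0, 0.45, 0], [0, 0.56, 0], [0, 0.6, 0]])

```text
clock: 9.55
eef_pos: [0.5389, 0.2979, 0.1056]
tool_rot: [0.118, 0.993, 0.0, 0.0]
ft_force: [0.2, -0.5, -4.8]
grip_width: 0.0637
grasp_force: 67.8
```

```bash
python3 -c "
from h import *
feel()"
```

```text
F [ 0.15 -0.02 -4.47] Ttool [-0.0077 -0.0052 -0.0046] sd [0.0349 0.0503 0.04  ] w 0.0628 t 9.95
```

The torque difference is about 0.01 Nm, where a loose choke should give about 0.11 Nm. Unit L is sound, so I set it back.

Emit:
drive_tool(slide=[[0, 0, 0.03], [0, 0, 0.09], [0, 0, 0.16], [0, 0, 0.23], [0, 0, 0.29], [0, 0, 0.33], [0, 0, 0.35], [0, 0, 0.357]], rotation=[[0, 0, 0], [0, 0, 0], [0, 0, 0], [0, 0, 0], [0, 0, 0], [0, 0, 0], [0, 0, 0], [0, 0, 0]])

```text
clock: 10.95
eef_pos: [0.5373, 0.2983, 0.0165]
tool_rot: [0.117, 0.993, -0.0, -0.0]
ft_force: [-3.3, -0.1, 1.1]
grip_width: 0.0633
grasp_force: 68.2
```

Emit:
drive_tool(slide=[[0, 0, 0], [0, 0, 0], [0, 0, 0], [0, 0, 0], [0, 0, -0.02], [0, 0, -0.1], [0, 0, -0.22], [0, 0, -0.34]], rotation=[[0, 0, 0], [0, 0, 0], [0, 0, 0], [0, 0, 0], [0, 0, 0], [0, 0, 0], [0, 0, 0], [0, 0, 0]], gripper=1)

```text
clock: 11.95
eef_pos: [0.5372, 0.2983, 0.1023]
tool_rot: [0.117, 0.993, -0.0, -0.0]
ft_force: [-0.2, -0.1, -0.9]
grip_width: 0.0855
grasp_force: 0.0
```

```bash
python3 -c "
from h import *
go([.5385,.1403,.1],99.2)"
```

```text
from [0.5372 0.2983 0.1023] slide [-0.152 -0.613  0.009] rot [-0.    -0.    -0.791] t 11.95
```

Emit:
drive_tool(slide=[[-0.01, -0.04, 0], [-0.04, -0.14, 0], [-0.07, -0.27, 0], [-0.1, -0.4, 0], [-0.13, -0.51, 0], [-0.15, -0.58, 0], [-0.152, -0.613, 0.01], [-0.152, -0.613, 0.01]], rotation=[[0, 0, -0.1], [0, 0, -0.25], [0, 0, -0.4], [0, 0, -0.55], [0, 0, -0.68], [0, 0, -0.76], [0, 0, -0.79], [0, 0, -0.79]])

```text
clock: 12.95
eef_pos: [0.5383, 0.1403, 0.0987]
tool_rot: [-0.08, 0.997, 0.0, -0.0]
ft_force: [0.0, 0.2, -0.0]
grip_width: 0.085
grasp_force: 0.0
```

```bash
python3 -c "
from h import *
c=bot.camera('wrist');cv2.imwrite('pics/w2.png',c['image'][...,::-1])
go([.5385,.1403,.016],99.2)"
```

```text
from [0.5385 0.1408 0.0988] slide [ 0.    -0.002  0.331] rot [ 0.001 -0.    -0.001] t 13.0
```

View pics/w2.png

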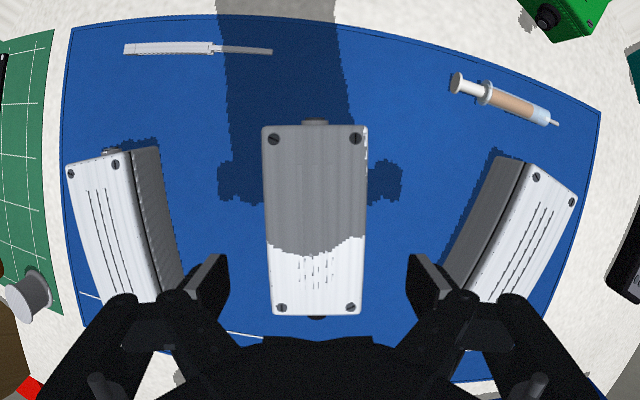

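The middle box is centred (column about 316) and aligned. Unit L stands upright at right.

Emit:
drive_tool(slide=[[0, 0, 0.03], [0, 0, 0.09], [0, 0, 0.16], [0, 0, 0.22], [0, 0, 0.27], [0, 0, 0.31], [0, 0, 0.33], [0, 0, 0.33]], rotation=[[0, 0, 0], [0, 0, 0], [0, 0, 0], [0, 0, 0], [0, 0, 0], [0, 0, 0], [0, 0, 0], [0, 0, 0]])

```text
clock: 14.0
eef_pos: [0.5386, 0.1404, 0.0161]
tool_rot: [-0.08, 0.997, -0.0, -0.0]
ft_force: [-0.8, -0.3, 0.3]
grip_width: 0.085
grasp_force: 0.0
```

Emit:
drive_tool(slide=[[0, 0, 0], [0, 0, 0], [0, 0, 0], [0, 0, 0], [0, 0, 0], [0, 0, 0], [0, 0, 0], [0, 0, 0]], rotation=[[0, 0, 0], [0, 0, 0], [0, 0, 0], [0, 0, 0], [0, 0, 0], [0, 0, 0], [0, 0, 0], [0, 0, 0]], gripper=0)

```text
clock: 15.0
eef_pos: [0.5395, 0.1405, 0.0172]
tool_rot: [-0.08, 0.997, -0.0, 0.001]
ft_force: [-0.3, -0.7, 5.3]
grip_width: 0.0634
grasp_force: 67.5
```

Emit:
drive_tool(slide=[[0, 0, -0.02], [0, 0, -0.06], [0, 0, -0.12], [0, 0, -0.18], [0, 0, -0.24], [0, 0, -0.3], [0, 0, -0.34], [0, 0, -0.36]], rotation=[[0, 0, 0], [0, 0, 0], [0, 0, 0], [0, 0, 0], [0, 0, 0], [0, 0, 0], [0, 0, 0], [0, 0, 0]])

```text
clock: 16.0
eef_pos: [0.539, 0.1405, 0.1071]
tool_rot: [-0.08, 0.997, 0.0, 0.0]
ft_force: [0.4, -0.7, -2.2]
grip_width: 0.0635
grasp_force: 66.7
```

Emit:
drive_tool(slide=[[0, 0, 0], [0, 0, 0], [0, 0, 0], [0, 0, 0], [0, 0, 0], [0, 0, 0], [0, 0, 0], [0, 0, 0]], rotation=[[0, 0.07, 0], [0, 0.16, 0], [0, 0.25, 0], [0, 0.32, 0], [0, 0.39, 0], [0, 0.46, 0], [0, 0.53, 0], [0, 0.6, 0]])

```text
clock: 17.0
eef_pos: [0.5386, 0.1404, 0.1058]
tool_rot: [-0.079, 0.985, -0.012, -0.15]
ft_force: [-0.4, -0.4, -3.0]
grip_width: 0.0633
grasp_force: 66.8
```

Emit:
drive_tool(slide=[[0, 0, 0], [0, 0, 0], [0, 0, 0], [0, 0, 0], [0, 0, 0], [0, 0, 0], [0, 0, 0], [0, 0, 0]], rotation=[[0, 0, 0], [0, 0, 0], [0, -0.05, 0], [0, -0.15, 0], [0, -0.3, 0], [0, -0.45, 0], [0, -0.56, 0], [0, -0.6, 0]])

```text
clock: 18.0
eef_pos: [0.5375, 0.1403, 0.1071]
tool_rot: [-0.08, 0.997, 0.0, 0.001]
ft_force: [0.1, 0.6, -2.0]
grip_width: 0.0634
grasp_force: 66.8
```

```bash
python3 -c "
from h import *
feel()"
```

```text
F [-0.32  0.05 -2.61] Ttool [0.0288 0.0176 0.0122] sd [0.0301 0.051  0.0171] w 0.0636 t 18.4
```

Emit:
drive_tool(slide=[[0, 0, 0], [0, 0, 0], [0, 0, 0], [0, 0, 0], [0, 0, 0], [0, 0, 0], [0, 0, 0], [0, 0, 0]], rotation=[[0, -0.07, 0], [0, -0.16, 0], [0, -0.25, 0], [0, -0.32, 0], [0, -0.39, 0], [0, -0.46, 0], [0, -0.53, 0], [0, -0.6, 0]])

```text
clock: 19.4
eef_pos: [0.5386, 0.1404, 0.106]
tool_rot: [-0.079, 0.986, 0.012, 0.149]
ft_force: [-0.2, 0.3, -1.8]
grip_width: 0.0634
grasp_force: 66.8
```

Emit:
drive_tool(slide=[[0, 0, 0], [0, 0, 0], [0, 0, 0], [0, 0, 0], [0, 0, 0], [0, 0, 0], [0, 0, 0], [0, 0, 0]], rotation=[[0, 0, 0], [0, 0, 0], [0, 0.05, 0], [0, 0.15, 0], [0, 0.3, 0], [0, 0.45, 0], [0, 0.56, 0], [0, 0.6, 0]])

```text
clock: 20.4
eef_pos: [0.54, 0.1407, 0.1062]
tool_rot: [-0.08, 0.997, 0.0, -0.0]
ft_force: [0.0, -0.1, -3.4]
grip_width: 0.0635
grasp_force: 66.7
```

```bash
python3 -c "
from h import *
feel()"
```

```text
F [-0.13 -0.11 -2.6 ] Ttool [-0.0019  0.0003 -0.0024] sd [0.0316 0.046  0.0256] w 0.0631 t 20.8
```

The middle unit is also sound (difference about 0.02 Nm, mass 0.27 kg).

Emit:
drive_tool(slide=[[0, 0, 0.03], [0, 0, 0.09], [0, 0, 0.16], [0, 0, 0.23], [0, 0, 0.29], [0, 0, 0.33], [0, 0, 0.35], [0, 0, 0.357]], rotation=[[0, 0, 0], [0, 0, 0], [0, 0, 0], [0, 0, 0], [0, 0, 0], [0, 0, 0], [0, 0, 0], [0, 0, 0]])

```text
clock: 21.8
eef_pos: [0.5383, 0.1404, 0.0172]
tool_rot: [-0.08, 0.997, -0.0, -0.0]
ft_force: [-4.2, -0.5, 5.3]
grip_width: 0.0632
grasp_force: 67.6
```

Emit:
drive_tool(slide=[[0, 0, 0], [0, 0, 0], [0, 0, 0], [0, 0, 0], [0, 0, -0.02], [0, 0, -0.1], [0, 0, -0.22], [0, 0, -0.34]], rotation=[[0, 0, 0], [0, 0, 0], [0, 0, 0], [0, 0, 0], [0, 0, 0], [0, 0, 0], [0, 0, 0], [0, 0, 0]], gripper=1)

```text
clock: 22.8
eef_pos: [0.5385, 0.1404, 0.1031]
tool_rot: [-0.08, 0.997, -0.0, -0.0]
ft_force: [0.5, 0.0, -0.1]
grip_width: 0.0855
grasp_force: 0.0
```

```bash
python3 -c "
from h import *
P=np.load('top.npy')
go([.567,-.0143,.1],103.9)"
```

```text
from [0.5385 0.1404 0.1031] slide [-0.014 -0.629  0.012] rot [-0.    -0.001 -0.165] t 22.8
```

Run:
```python
from h import *
for n in('top','scene'):
    P=np.load(n+'.npy');I=np.load(n+'_img.npy').astype(int)
    m=(P[...,2]>.045)&(P[...,2]<.075)&(P[...,0]>.45)&(P[...,0]<.67)&(P[...,1]>-.1)&(P[...,1]<.06)&(I.max(2)-I.min(2)<60)
    q=P[m];print(cv2.minAreaRect((q[:,:2]*1000).astype(np.float32)))
go([.573,-.0131,.1],103.7)
```

```text
((575.428955078125, -12.748767852783203), (129.9266815185547, 64.94695281982422), 13.869768142700195)
((582.2899169921875, -11.65072250366211), (145.08810424804688, 69.59187316894531), 13.611809730529785)
from [0.5385 0.1404 0.1031] slide [-0.038 -0.628  0.012] rot [-0.    -0.001 -0.158] t 22.8
```

The true centre of unit R is (0.5754, −0.0127). My earlier x filter had clipped it.

Emit:
drive_tool(slide=[[0, -0.04, 0], [-0.01, -0.14, 0], [-0.02, -0.27, 0], [-0.03, -0.4, 0], [-0.04, -0.52, 0], [-0.047, -0.6, 0], [-0.047, -0.627, 0.01], [-0.047, -0.627, 0.01]], rotation=[[0, 0, -0.02], [0, 0, -0.05], [0, 0, -0.1], [0, 0, -0.13], [0, 0, -0.16], [0, 0, -0.16], [0, 0, -0.16], [0, 0, -0.16]])

```text
clock: 23.8
eef_pos: [0.5747, -0.0124, 0.0989]
tool_rot: [-0.12, 0.993, 0.0, -0.001]
ft_force: [0.5, -0.3, 0.0]
grip_width: 0.0853
grasp_force: 0.0
```

```bash
python3 -c "
from h import *
c=bot.camera('wrist');cv2.imwrite('pics/w3.png',c['image'][...,::-1])
go([.575,-.0128,.016],103.8)"
```

```text
from [ 0.5748 -0.0119  0.0991] slide [-0.    -0.004  0.332] rot [ 0.001 -0.002 -0.   ] t 23.85
```

View pics/w3.png

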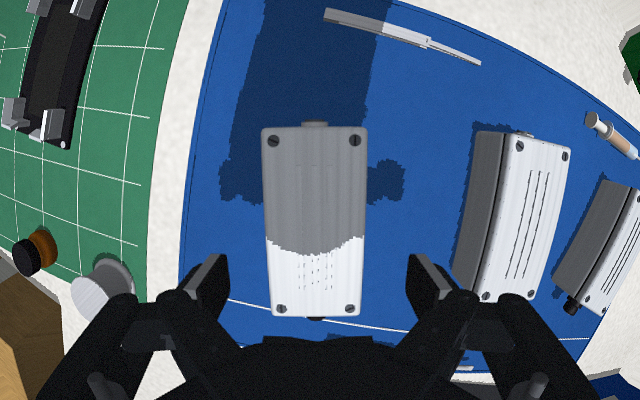

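Unit R is centred at column about 315 and aligned. The nest guides show at upper left.

Emit:
drive_tool(slide=[[0, 0, 0.03], [0, 0, 0.09], [0, 0, 0.16], [0, 0, 0.22], [0, 0, 0.27], [0, 0, 0.31], [0, 0, 0.33], [0, 0, 0.33]], rotation=[[0, 0, 0], [0, 0, 0], [0, 0, 0], [0, 0, 0], [0, 0, 0], [0, 0, 0], [0, 0, 0], [0, 0, 0]])

```text
clock: 24.85
eef_pos: [0.5751, -0.0124, 0.0168]
tool_rot: [-0.12, 0.993, 0.0, -0.0]
ft_force: [0.3, 0.8, -0.2]
grip_width: 0.0856
grasp_force: 0.0
```

Emit:
drive_tool(slide=[[0, 0, 0], [0, 0, 0], [0, 0, 0], [0, 0, 0], [0, 0, 0], [0, 0, 0], [0, 0, 0], [0, 0, 0]], rotation=[[0, 0, 0], [0, 0, 0], [0, 0, 0], [0, 0, 0], [0, 0, 0], [0, 0, 0], [0, 0, 0], [0, 0, 0]], gripper=0)

```text
clock: 25.85
eef_pos: [0.5763, -0.0131, 0.0181]
tool_rot: [-0.12, 0.993, -0.001, 0.001]
ft_force: [-0.4, -2.9, 5.5]
grip_width: 0.0633
grasp_force: 69.5
```

Emit:
drive_tool(slide=[[0, 0, -0.02], [0, 0, -0.06], [0, 0, -0.12], [0, 0, -0.18], [0, 0, -0.24], [0, 0, -0.3], [0, 0, -0.34], [0, 0, -0.36]], rotation=[[0, 0, 0], [0, 0, 0], [0, 0, 0], [0, 0, 0], [0, 0, 0], [0, 0, 0], [0, 0, 0], [0, 0, 0]])

```text
clock: 26.85
eef_pos: [0.5756, -0.0124, 0.108]
tool_rot: [-0.12, 0.993, -0.0, 0.001]
ft_force: [-0.4, -0.0, -7.9]
grip_width: 0.0634
grasp_force: 68.3
```

Emit:
drive_tool(slide=[[0, 0, 0], [0, 0, 0], [0, 0, 0], [0, 0, 0], [0, 0, 0], [0, 0, 0], [0, 0, 0], [0, 0, 0]], rotation=[[0, 0.07, 0], [0, 0.16, 0], [0, 0.25, 0], [0, 0.32, 0], [0, 0.39, 0], [0, 0.46, 0], [0, 0.53, 0], [0, 0.6, 0]])

```text
clock: 27.85
eef_pos: [0.5756, -0.0123, 0.1065]
tool_rot: [-0.118, 0.982, -0.018, -0.149]
ft_force: [-0.7, -0.5, -7.0]
grip_width: 0.0635
grasp_force: 68.3
```

Emit:
drive_tool(slide=[[0, 0, 0], [0, 0, 0], [0, 0, 0], [0, 0, 0], [0, 0, 0], [0, 0, 0], [0, 0, 0], [0, 0, 0]], rotation=[[0, 0, 0], [0, 0, 0], [0, -0.05, 0], [0, -0.15, 0], [0, -0.3, 0], [0, -0.45, 0], [0, -0.56, 0], [0, -0.6, 0]])

```text
clock: 28.85
eef_pos: [0.5736, -0.0128, 0.1078]
tool_rot: [-0.12, 0.993, -0.0, 0.0]
ft_force: [-0.3, 0.4, -7.4]
grip_width: 0.0635
grasp_force: 68.4
```

```bash
python3 -c "
from h import *
feel()"
```

```text
F [-0.14 -0.13 -7.16] Ttool [-0.0004  0.0653  0.0132] sd [0.0324 0.0649 0.0236] w 0.0634 t 29.25
```

Emit:
drive_tool(slide=[[0, 0, 0], [0, 0, 0], [0, 0, 0], [0, 0, 0], [0, 0, 0], [0, 0, 0], [0, 0, 0], [0, 0, 0]], rotation=[[0, -0.07, 0], [0, -0.16, 0], [0, -0.25, 0], [0, -0.32, 0], [0, -0.39, 0], [0, -0.46, 0], [0, -0.53, 0], [0, -0.6, 0]])

```text
clock: 30.25
eef_pos: [0.5747, -0.0124, 0.1065]
tool_rot: [-0.119, 0.982, 0.018, 0.148]
ft_force: [-0.3, 0.7, -6.9]
grip_width: 0.0632
grasp_force: 68.3
```

Emit:
drive_tool(slide=[[0, 0, 0], [0, 0, 0], [0, 0, 0], [0, 0, 0], [0, 0, 0], [0, 0, 0], [0, 0, 0], [0, 0, 0]], rotation=[[0, 0, 0], [0, 0, 0], [0, 0.05, 0], [0, 0.15, 0], [0, 0.3, 0], [0, 0.45, 0], [0, 0.56, 0], [0, 0.6, 0]])

```text
clock: 31.25
eef_pos: [0.577, -0.012, 0.107]
tool_rot: [-0.12, 0.993, 0.0, 0.0]
ft_force: [-0.8, 0.8, -7.5]
grip_width: 0.0633
grasp_force: 68.5
```

```bash
python3 -c "
from h import *
feel()
c=bot.camera('wrist');np.savez('w4.npz',**c);cv2.imwrite('pics/w4.png',c['image'][...,::-1])
go([.488,-.304,.11],84.6)"
```

```text
F [ 0.19  0.07 -7.28] Ttool [ 0.0067 -0.0925  0.0063] sd [0.0216 0.1122 0.0266] w 0.063 t 31.65
from [ 0.575  -0.0125  0.1073] slide [ 0.615 -1.05  -0.011] rot [-0.     0.001  0.668] t 31.7
```

The difference is 0.16 Nm along the length, so unit R holds the loose choke. I carry it gently toward the nest.

Emit:
drive_tool(slide=[[0.006, -0.01, 0], [0.025, -0.04, 0], [0.06, -0.1, 0], [0.105, -0.18, 0], [0.16, -0.27, 0], [0.21, -0.36, 0], [0.265, -0.45, 0], [0.315, -0.54, 0]], rotation=[[0, 0, 0.02], [0, 0, 0.06], [0, 0, 0.13], [0, 0, 0.22], [0, 0, 0.31], [0, 0, 0.4], [0, 0, 0.49], [0, 0, 0.57]])

```text
clock: 32.7
eef_pos: [0.5298, -0.1643, 0.1071]
tool_rot: [0.024, 1.0, -0.0, -0.0]
ft_force: [0.4, 0.4, -7.1]
grip_width: 0.0631
grasp_force: 68.6
```

```bash
python3 -c "
from h import *
go([.488,-.304,.107],84.6)"
```

```text
from [ 0.5298 -0.1643  0.1071] slide [ 0.14  -0.566  0.001] rot [-0.001 -0.001  0.091] t 32.7
```

Emit:
drive_tool(slide=[[0.02, -0.09, 0], [0.045, -0.18, 0], [0.07, -0.28, 0], [0.095, -0.37, 0], [0.115, -0.45, 0], [0.13, -0.52, 0], [0.138, -0.555, 0], [0.14, -0.566, 0]], rotation=[[0, 0, 0.06], [0, 0, 0.09], [0, 0, 0.09], [0, 0, 0.09], [0, 0, 0.09], [0, 0, 0.09], [0, 0, 0.09], [0, 0, 0.09]])

```text
clock: 33.7
eef_pos: [0.4894, -0.3024, 0.107]
tool_rot: [0.045, 0.999, 0.0, -0.0]
ft_force: [-0.0, -0.4, -8.2]
grip_width: 0.0633
grasp_force: 68.6
```

Run:
```python
from h import *
for n in('wrist','scene','top'):
    c=bot.camera(n);np.savez(f'n_{n}.npz',**c)
    if n=='wrist':print(c['xyz'],c['orientation']);cv2.imwrite('pics/w5.png',c['image'][...,::-1])
go([.488,-.304,.107],84.6)
```

```text
[ 0.42253856 -0.29737419  0.24958985] [-0.09826983 -0.08997191  0.66815227  0.73199771]
from [ 0.4897 -0.3015  0.107 ] slide [ 0.006 -0.01  -0.   ] rot [ 0.001 -0.     0.01 ] t 33.85
```

View pics/w5.png

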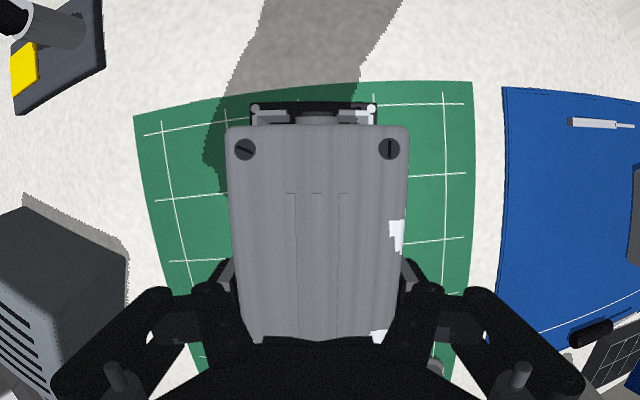

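Run:
```python
from h import *
# plate edges from the first top image
c=dict(np.load('n_top.npz'));K=c['camera_matrix'];Rc=R.from_quat(c['orientation'])
def ray(u,v,z):
    d=Rc.apply(np.array([(u-K[0,2])/K[0,0],-(v-K[1,2])/K[1,1],-1.]));return (c['xyz']+d*(z-c['xyz'][2])/d[2])[:2]
I=np.load('top_img.npy').astype(float);G=cv2.GaussianBlur(I[...,1]-I[...,0],(0,0),.7)
def cross(vals,thr):  # first sub-pixel fall below thr
    i=np.argmax(vals<thr);return i-1+(vals[i-1]-thr)/(vals[i-1]-vals[i])
g=np.median(G[175:185,455:470]);d=np.median(G[200:220,430:438]);t=(g+d)/2;print('green',g,'dark',d)
L=np.array([ray(413+cross(G[v,413:436],t),v,.005) for v in range(193,226)])
Rr=np.array([ray(460-cross(G[v,460:436:-1],t),v,.008) for v in range(201,221)])
T=np.array([ray(u,180+cross(G[180:205,u],t),.008) for u in range(426,444)])
B=np.array([ray(u,236-cross(G[236:215:-1,u],t),.005) for u in range(423,440)])
for n,E,s in(('L',L,0),('R',Rr,0),('T',T,1),('B',B,1)):
    p=np.polyfit(E[:,s],E[:,1-s],1);r=E[:,1-s]-np.polyval(p,E[:,s]);k=abs(r)<.0025;p=np.polyfit(E[k,s],E[k,1-s],1)
    print(n,'slope deg',round(np.degrees(np.arctan(p[0])),2),'mean',np.round(E[k].mean(0),4),'at c',round(np.polyval(p,[.485,-.304][s]),4),'n',k.sum(),'rms',round(r[k].std(),4))
# held box by top
P=cloud(c);m=(P[...,2]>.115)&(P[...,2]<.19)&(P[...,0]>.38)&(P[...,0]<.6)&(P[...,1]<-.2)&(P[...,1]>-.42)
print('top z hist',np.histogram(P[m][:,2],8))
# wrist cloud
w=dict(np.load('n_wrist.npz'));Kw=w['camera_matrix'];v,u=np.mgrid[:400,:640];x=u-Kw[0,2];y=v-Kw[1,2];r=np.hypot(x,y)+1e-9;th=r/Kw[0,0]
s=np.tan(th)/r;z=w['z_map'];W=R.from_quat(w['orientation']).apply(np.stack([x*s*z,-y*s*z,-z],-1).reshape(-1,3)).reshape(400,640,3)+w['xyz']
np.save('W.npy',W)
for nm,(a,b) in dict(plateL=(252,106),plateR=(375,106),boxFL=(232,130),boxFR=(403,130),boxBL=(250,325),lid=(318,220),mat=(300,95)).items():print(nm,np.round(W[b,a],4))
k=(W[...,2]>.025)&(W[...,2]<.05)&(v<130)&(u>240)&(u<390);print(k.sum())
for a,b in((240,300),(325,390)):
    q=W[k&(u>a)&(u<b)];print(np.round(q.min(0),4),np.round(q.max(0),4),np.round(q.mean(0),4))
```

```text
green 28.977637522640478 dark -0.39593476218700774
L slope deg -5.91 mean [ 0.4907 -0.2551] at c -0.2545 n 33 rms 0.0005
R slope deg -4.76 mean [ 0.4868 -0.3539] at c -0.3538 n 20 rms 0.0003
T slope deg 5.61 mean [ 0.5692 -0.3093] at c 0.5697 n 18 rms 0.0003
B slope deg 5.16 mean [ 0.4051 -0.2977] at c 0.4045 n 17 rms 0.0004
top z hist (array([ 37,  44,  51, 348,  32,  14,  10,  19]), array([0.11602326, 0.12513207, 0.13424088, 0.14334969, 0.1524585 ,
       0.16156731, 0.17067612, 0.17978493, 0.18889374]))
plateL [ 0.4016 -0.3465  0.0076]
plateR [ 0.4106 -0.251   0.0068]
boxFL [ 0.4208 -0.3258  0.1476]
boxFR [ 0.426  -0.269   0.1479]
boxBL [ 0.4979 -0.3322  0.1467]
lid [ 0.4542 -0.3     0.1488]
mat [ 0.3969 -0.3086  0.002 ]
884
[ 0.4077 -0.3426  0.0251] [ 0.4176 -0.3177  0.0385] [ 0.4128 -0.33    0.0336]
[ 0.4131 -0.2823  0.0258] [ 0.4244 -0.259   0.038 ] [ 0.4183 -0.2702  0.0338]
```

Run:
```python
from h import *
c=dict(np.load('n_top.npz'));P=cloud(c);I=c['image'].astype(int)
m=(P[...,2]>.14)&(P[...,2]<.156)&(P[...,0]>.38)&(P[...,0]<.6)&(P[...,1]<-.2)&(P[...,1]>-.42)
k,l,s,ce=cv2.connectedComponentsWithStats(m.astype(np.uint8))
a=np.radians(-5.4);A=np.array([[np.cos(a),-np.sin(a)],[np.sin(a),np.cos(a)]])  # columns: nest x,y
N=np.array([.487,-.3042])
for i in range(1,k):
    if s[i,4]<40: continue
    q=P[l==i];n=(q[:,:2]-N)@A;print(s[i],np.round(q.mean(0),4),'nest frame min/max',np.round(n.min(0),4),np.round(n.max(0),4))
W=np.load('W.npy');v,u=np.mgrid[:400,:640]
k=(W[...,2]>.140)&(W[...,2]<.156)&(u>215)&(u<420)&(v>110)&(v<250)
n=(W[k][:,:2]-N)@A;print('wrist lid',np.round(n.min(0),4),np.round(n.max(0),4))
for r in (140,170,200,230):
    j=k&(v==r);q=(W[j][:,:2]-N)@A;print(r,np.round(q.min(0),4),np.round(q.max(0),4),'mid y',round((q[:,1].min()+q[:,1].max())/2,4))
for c0 in (290,318,340):
    j=k&(u==c0);q=(W[j][:,:2]-N)@A;print('col',c0,'front x',q[:,0].min().round(4))
g=(W[...,2]>.030)&(W[...,2]<.045)&(v<130)&(u>240)&(u<390);q=(W[g][:,:2]-N)@A;print('wrist guides',np.round(q.min(0),4),np.round(q.max(0),4))
b=(W[...,2]>.0045)&(W[...,2]<.02)&(v<125)&(u>235)&(u<395);q=(W[b][:,:2]-N)@A;print('wrist plate',np.round(np.percentile(q,[1,99],axis=0),4))
```

```text
[433 188  21  15 164] [ 0.5372 -0.2948  0.1481] nest frame min/max [ 0.0187 -0.0279] [0.0666 0.0378]
[431 211  20  18 244] [ 0.4483 -0.2902  0.1477] nest frame min/max [-0.0635 -0.0263] [-0.0108  0.0369]
wrist lid [-0.0655 -0.0317] [-0.0205  0.0329]
140 [-0.0608 -0.0307] [-0.0599  0.0324] mid y 0.0009
170 [-0.0506 -0.0311] [-0.0498  0.0327] mid y 0.0008
200 [-0.0404 -0.0305] [-0.0393  0.0322] mid y 0.0008
230 [-0.0299 -0.0303] [-0.0282  0.0325] mid y 0.0011
col 290 front x -0.0653
col 318 front x -0.0653
col 340 front x -0.0654
wrist guides [-0.0763 -0.0449] [-0.0663  0.0388]
wrist plate [[-0.0843 -0.0519]
 [-0.0668  0.0464]]
```

Emit:
drive_tool(slide=[[0.001, -0.007, 0.01], [0.002, -0.015, 0.04], [0.002, -0.015, 0.08], [0.002, -0.015, 0.12], [0.002, -0.015, 0.155], [0.002, -0.015, 0.185], [0.002, -0.015, 0.2], [0.002, -0.015, 0.204]], rotation=[[0, 0, 0], [0, 0, 0], [0, 0, 0], [0, 0, 0], [0, 0, 0], [0, 0, 0], [0, 0, 0], [0, 0, 0]])

```text
clock: 34.85
eef_pos: [0.4887, -0.3057, 0.0558]
tool_rot: [0.045, 0.999, 0.0, -0.0]
ft_force: [0.1, -1.4, -7.7]
grip_width: 0.0633
grasp_force: 68.6
```

Run:
```python
from h import *
w=bot.camera('wrist');cv2.imwrite('pics/w6.png',cv2.resize(w['image'][60:180,220:420,::-1],None,fx=4,fy=4,interpolation=cv2.INTER_CUBIC))
Kw=w['camera_matrix'];v,u=np.mgrid[:400,:640];x=u-Kw[0,2];y=v-Kw[1,2];r=np.hypot(x,y)+1e-9
s=np.tan(r/Kw[0,0])/r;z=w['z_map'];W=R.from_quat(w['orientation']).apply(np.stack([x*s*z,-y*s*z,-z],-1).reshape(-1,3)).reshape(400,640,3)+w['xyz']
a=np.radians(-5.4);A=np.array([[np.cos(a),-np.sin(a)],[np.sin(a),np.cos(a)]]);N=np.array([.487,-.3042])
h=np.median(W[220:230,300:330,2]);print('lid z',h)
k=(W[...,2]>h-.006)&(u>200)&(u<435)&(v>80)&(v<250);q=(W[k][:,:2]-N)@A;print('front',q[:,0].min().round(4))
for r0 in (150,200,235):
    q=(W[k&(v==r0)][:,:2]-N)@A;print(r0,np.round([q[:,1].min(),q[:,1].max(),(q[:,1].min()+q[:,1].max())/2],4))
for lo,hi,n in((.030,.04,'guides'),(.0045,.02,'plate')):
    g=(W[...,2]>lo)&(W[...,2]<hi)&(v<140)&(u>215)&(u<420);q=(W[g][:,:2]-N)@A;print(n,g.sum(),np.round(np.percentile(q,[1,99],axis=0),4))
print(bot.get_obs()['eef_pos'])
```

```text
lid z 0.09699884054213642
front -0.066
150 [-0.0342  0.0282 -0.003 ]
200 [-0.0335  0.029  -0.0023]
235 [-0.0341  0.0296 -0.0022]
guides 1230 [[-0.076  -0.0441]
 [-0.0666  0.0386]]
plate 2550 [[-0.0843 -0.0519]
 [-0.0668  0.046 ]]
[ 0.48881889 -0.30582298  0.05599124]
```

View pics/w6.png

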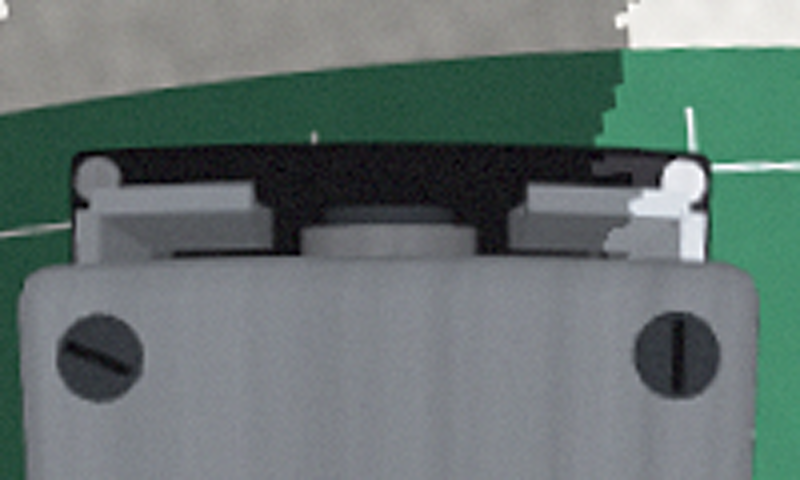

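The socket (columns 302–476, centre 389) sits centred in the guide gap (272–508, centre 390). The box is in line, so I lower it slowly.

Emit:
drive_tool(slide=[[0, 0, 0.008], [0, 0, 0.02], [0, 0, 0.033], [0, 0, 0.046], [0, 0, 0.059], [0, 0, 0.072], [0, 0, 0.083], [0, 0, 0.09]], rotation=[[0, 0, 0], [0, 0, 0], [0, 0, 0], [0, 0, 0], [0, 0, 0], [0, 0, 0], [0, 0, 0], [0, 0, 0]])

```text
clock: 35.9
eef_pos: [0.4887, -0.3057, 0.0333]
tool_rot: [0.045, 0.999, 0.0, -0.0]
ft_force: [-0.4, 0.5, -7.1]
grip_width: 0.0632
grasp_force: 68.6
```

Emit:
drive_tool(slide=[[0, 0, 0.005], [0, 0, 0.012], [0, 0, 0.019], [0, 0, 0.026], [0, 0, 0.032], [0, 0, 0.036], [0, 0, 0.039], [0, 0, 0.04]], rotation=[[0, 0, 0], [0, 0, 0], [0, 0, 0], [0, 0, 0], [0, 0, 0], [0, 0, 0], [0, 0, 0], [0, 0, 0]])

```text
clock: 36.9
eef_pos: [0.4887, -0.3058, 0.0235]
tool_rot: [0.045, 0.999, -0.0, -0.0]
ft_force: [0.8, 0.1, -7.6]
grip_width: 0.0636
grasp_force: 68.6
```

Emit:
drive_tool(slide=[[0, 0, 0.001], [0, 0, 0.002], [0, 0, 0.003], [0, 0, 0.004], [0, 0, 0.005], [0, 0, 0.006], [0, 0, 0.006], [0, 0, 0.006]], rotation=[[0, 0, 0], [0, 0, 0], [0, 0, 0], [0, 0, 0], [0, 0, 0], [0, 0, 0], [0, 0, 0], [0, 0, 0]])

```text
clock: 37.9
eef_pos: [0.4888, -0.3058, 0.0232]
tool_rot: [0.045, 0.999, -0.0, 0.0]
ft_force: [-4.8, 2.5, 5.3]
grip_width: 0.0632
grasp_force: 70.2
```

Emit:
drive_tool(slide=[[0, 0, 0], [0, 0, 0], [0, 0, 0], [0, 0, 0], [0, 0, -0.02], [0, 0, -0.1], [0, 0, -0.22], [0, 0, -0.34]], rotation=[[0, 0, 0], [0, 0, 0], [0, 0, 0], [0, 0, 0], [0, 0, 0], [0, 0, 0], [0, 0, 0], [0, 0, 0]], gripper=1)

```text
clock: 38.9
eef_pos: [0.4887, -0.3057, 0.1081]
tool_rot: [0.045, 0.999, 0.0, -0.0]
ft_force: [0.3, -0.2, 1.5]
grip_width: 0.0855
grasp_force: 0.0
```

Emit:
drive_tool(slide=[[0, 0, -0.05], [0, 0, -0.1], [0, 0, -0.15], [0, 0, -0.2], [0, 0, -0.25], [0, 0, -0.28], [0, 0, -0.3], [0, 0, -0.3]], rotation=[[0, 0, 0], [0, 0, 0], [0, 0, 0], [0, 0, 0], [0, 0, 0], [0, 0, 0], [0, 0, 0], [0, 0, 0]])

```text
clock: 39.9
eef_pos: [0.4889, -0.3058, 0.1823]
tool_rot: [0.045, 0.999, -0.0, 0.0]
ft_force: [0.3, 0.5, -0.3]
grip_width: 0.0854
grasp_force: 0.0
```

Run:
```python
from h import *
w=bot.camera('wrist');cv2.imwrite('pics/w7.png',w['image'][...,::-1])
Kw=w['camera_matrix'];v,u=np.mgrid[:400,:640];x=u-Kw[0,2];y=v-Kw[1,2];r=np.hypot(x,y)+1e-9
s=np.tan(r/Kw[0,0])/r;z=w['z_map'];W=R.from_quat(w['orientation']).apply(np.stack([x*s*z,-y*s*z,-z],-1).reshape(-1,3)).reshape(400,640,3)+w['xyz']
k=(W[...,2]>.058)&(W[...,2]<.07)&(W[...,0]>.4)&(W[...,0]<.56)&(abs(W[...,1]+.304)<.05)
q=W[k];print(k.sum(),cv2.minAreaRect((q[:,:2]*1000).astype(np.float32)),q[:,2].mean(),'plane',np.round(np.linalg.lstsq(np.c_[q[:,:2],np.ones(len(q))],q[:,2],rcond=None)[0],4))
```

```text
10194 ((485.5129699707031, -306.5574951171875), (64.52987670898438, 129.2360382080078), 85.2086181640625) 0.06407293042088674 plane [0.0014 0.0014 0.0638]
```

View pics/w7.png

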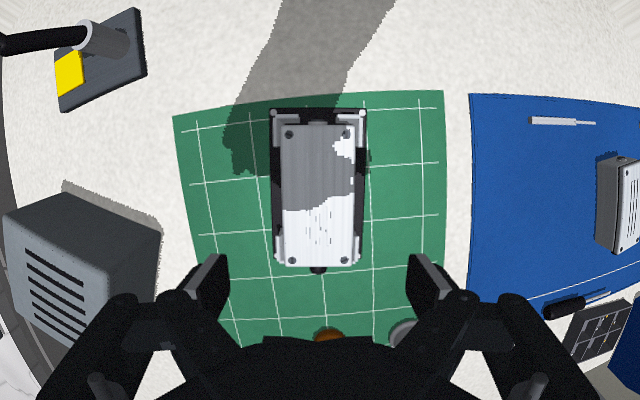

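The box (lid rows 120–268, columns 280–362) sits level between all four guides. The lid is at z = 0.064, as it should be when fully home, and the other units stand on the mat. I hand in.

```bash
python3 -c "
from workcell import bot
print(bot.job_done())"
```

```text
the job is handed in; nothing more can be done
None
```

The loose choke was in the right-hand unit (the one nearest the nest); it now sits level and fully home in the nest, the two sound units are back upright on the mat, and the job is handed in (no verdict was returned).

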